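Load the tape rolls on the display rod and cap it

ROBOT

A 6-joint arm with a two-finger parallel gripper is mounted at the origin on a cart in front of the work surface, level with it; the furniture and walls round the work are solid. World frame = base frame: x ahead of the robot, y to its left, z up, the work surface at z = 0. Lengths are in m, angles in rad, forces in N, time in s.
With the tool pointing down it reaches from about 0.325 to 0.775 m from the base axis. Payload 5.5 kg.
Tool frame: the origin (TCP) lies at the very end of the fingers, on their centre line; the grasp point (between the pads) lies 19 mm behind it; z points along the fingers, y is the line along which they close (so a half turn about z gives the same grasp; the last joint's range is limited). The gripper opens to 88 mm and grips with 3 to 60 N. Pads are 20 mm wide; open, the fingers measure 115 mm over their backs; the gripper's body (75 mm by 178 mm) begins 61 mm behind the grasp point.
Start: joints at [1.222, 0.091, 1.231, -0, 1.82, -0.057], TCP at [0.173, 0.575, 0.223] pointing down, gripper open.
Joint ranges: [-2.87, 2.87], [-0.86, 2.18], [0.17, 2.46], [-1.51, 4.65], [0.06, 2.69], [-2.65, 2.65]. Speed limits (rad/s): [2.57, 2.57, 3.01, 3.14, 3.14, 3.14].

INTERFACE

Orientations are given as a rotation vector (axis times angle).
In Python, from station import status, camera, calibration, ticket gives the robot as it stands.
- The arm moves only by the shell command python3 -m inch 'ROWS' [FORCE]. ROWS is JSON, a list of rows, each an object of numbers: "grip": the finger opening in mm, from 0 to 87.8; "tx", "ty", "tz": the shift along the tool's x, y, z in units of 0.75 m (1.0 is 0.75 m); "wx", "wy", "wz": the turn, a rotation vector about the tool's x, y, z in units of 180 degrees (1.0 is 180 degrees). A call has 1 to 20 rows; each row shifts and turns the commanded pose from where the row before left it, along the tool's axes as they then stand; what a row does not reach is not made up. A row lasts 1/12 s, in which the tool goes at most 41.7 mm and 7.16 degrees, less where a joint would pass 70% of its speed; a pose out of reach is approached as far as the arm can. A call with a number of a shift or a turn outside -1 to 1 is refused whole. A call with a gripper value outside its range is refused whole. The fingers move at their own pace and stop on an object; FORCE is the grip in N (left out, the last holds). Time passes only in rows, so rows that do not move let the fingers close. It gives the time, the measured TCP pose, the force, the opening and the grip force at its end, in the units of the state.
- status.read_state(): the state, without advancing time (a new reading comes with each control period).
- camera(name): name is "scene" or "side" or "wrist"; returns the picture (384x512x3 uint8, blue, green, red); there is no depth.
- calibration(name): a dict with "fovy" (degrees; the focal length in pixels is half the picture's height over the tangent of half this angle, whatever the lens; pixels are square), "cx", "cy" (the principal point, pixels), "camera_from_world" (4x4, takes a point from world to camera coordinates). Camera axes: x right, y down, z forward; pixel columns grow to the right and rows downward; lengths in m; the calibration is good to about 2 mm. A picture is of the moment at which its call begins: read the wrist's pose just before it. calibration takes no time and is no camera call; for the wrist camera it gives the pose at the moment of the call.
- ticket.close_job(): hands the job in; it is judged then, once.
The state is a dict: "t": time; "q": joint angles; "joint_velocities": joint speeds; "tau": joint torques, N m; "ee_pos": TCP position; "tcp_rot": TCP orientation; "force": force on the tool from outside, world axes, zero at the start; "torque": the same for the moment, N m; "opening": opening from 0.0 (shut) to 1.0 (fully open); "grasp_force": force on a finger pad.
Only numpy, scipy, OpenCV 4.12 (cv2) and the standard library are available. Lean on these libraries where they do the work, as an engineer would, in place of code of your own. Each camera call takes 0.05 s, during which the arm holds its last target. There are 200 camera calls.

TASK

Load the tape display: thread the blue tape roll onto the stand's horizontal rod and push it fully home against the wooden disc, then the yellow roll fully home against the blue one, then push the black end cap on, open end first, until it sits against the yellow roll. The rod is clamped a little out of line with the stand, so find it by feel or by eye and work gently, never pressing anything on the stand harder than about 30 N. Leave everything else on the table alone.

Things in the scene. Friction and masses are not known exactly. Their poses are not given: they have to be found in the camera images.
- stand: Fixed tape display stand: round wooden base (diameter 90, height 18 mm), upright steel post (diameter 22 to 25, top at 137 mm) and a horizontal steel rod, rod axis 110 mm above the table. Origin on the table at the post's axis. The rod points roughly along the stand's own -x, but is clamped at an unknown angle, up to 0.12 rad (7 degrees) either way about the post's axis, which this pose does NOT show: its tip lies up to 11 mm aside. The rod does not yield to allowed forces.
- pivot (a point): Point where the rod's axis meets the post's axis, 110 mm above the table; axes as the stand's. Along the rod from here: stop disc (diameter 44) to 20 mm, then bare rod of diameter 22 to its tip at 90 mm, the last 2.5 mm chamfered; from 72 to 88 mm brass spring leaves, left and right, stand out up to 1.8 mm and yield to 2 N each. Home: blue roll's centre at 32.5, yellow's at 57.5, cap's at 85 mm.
- roll_blue_center (a point): Centre of the blue tape roll: outer diameter 50, bore 25, width 25 mm, about 60 g, rigid; bore axis = own x. It lies in one of three bays of the tray, axis level. Best gripped from above across its 50 mm diameter (fingers either side, closing across the axis).
- roll_yellow_center (a point): Centre of the yellow tape roll: same sizes and axes as the blue one, in another bay.
- cap_center (a point): Centre (half-way along) of the black end cap: diameter 50, length 30 mm plus a 4 mm brass disc on its closed end, 60 g; own x is its axis, +x the open end, bore 24 wide and 24 deep. In the third bay, open end already facing the way it is pushed (roughly the stand's +x). The leaves resist it with 3 to 10 N over its last 15 mm; it is home when the resistance then rises sharply.
- tray: Fixed wooden tray, 205 x 44 x 18 mm, length along own x; origin under its middle, on the table. Three bays at x = -65, 0, +65 mm hold the two rolls and the cap in any order, all axes along the tray's x, centres 39.5 mm above the table, free on both sides for fingers.
- tape_dispenser: Grey desk tape dispenser, 55 x 150 x 78 mm, a bystander; origin under its middle.
- stapler: Red and black stapler, 34 x 139 x 41 mm, a bystander; origin under its middle.
- washi_tape0: Red paper-tape roll lying flat, 50 x 50 x 20 mm, a bystander; origin under its middle.
There are look-alikes about, which are no part of the job. What is meant by the part that bears cap_center is not red or turquoise, and is the larger of those in its own colour.

How it is judged:
By the outcome, as a careful person would: the job done as asked, in the order asked, and still so for the second after the job is handed in, with the robot touching nothing.
It also fails if it takes over 72 s, if anything falls off the work surface, if the arm or the gripper's body presses on something with over 40 N, if the wrist force passes 120 N, or if a joint passes its speed limit or range.

## Working session

There is one attempt and no reset: what is moved stays moved. The work goes in short steps, Python scripts to look and compute and a shell command to move; the robot and the scene stay as the last step left them, time stands still between calls to the robot, and variables do not carry over. Pictures are saved under pics/ and viewed, at most 14 in all, crops included, and the job is handed in when it is done.

```bash
ls; mkdir -p pics; cat > h.py <<'E'
import numpy as np, cv2
from station import status, camera, calibration, ticket
def K(c): 
    f=192/np.tan(np.radians(c['fovy'])/2); return f,c['cx'],c['cy']
def ray(c,u,v):
    f,cx,cy=K(c); M=np.array(c['camera_from_world']); R=M[:3,:3]; o=-R.T@M[:3,3]
    d=R.T@np.array([(u-cx)/f,(v-cy)/f,1]); return o,d/np.linalg.norm(d)
def onz(c,u,v,z):
    o,d=ray(c,u,v); return o+d*(z-o[2])/d[2]
def proj(c,p):
    f,cx,cy=K(c); M=np.array(c['camera_from_world']); q=M[:3,:3]@np.array(p)+M[:3,3]
    return np.array([f*q[0]/q[2]+cx,f*q[1]/q[2]+cy])
def tri(a,b):
    (o1,d1),(o2,d2)=a,b; A=np.c_[d1,-d2]; s=np.linalg.lstsq(A,o2-o1,rcond=None)[0]
    p,q=o1+s[0]*d1,o2+s[1]*d2; return (p+q)/2,np.linalg.norm(p-q)
E
python3 - <<'E'
from h import *
a=camera("scene");b=camera("side");w=camera("wrist")
for n,i in zip(("scene","side","wrist"),(a,b,w)): cv2.imwrite(f"pics/{n}0.png",i)
cv2.imwrite("pics/m0.png",np.vstack([np.hstack([a,b])]) if 0 else a)
for n in("scene","side","wrist"): c=calibration(n);print(n,c['fovy'],c['cx'],c['cy'],np.round(ray(c,c['cx'],c['cy']),3).tolist())
print(status.read_state())
E
```

```text
pics
scene 43.93396454030183 258.7315267819902 190.34617330851916 [[-0.625, -0.929, 0.928], [0.671, 0.552, -0.496]]
side 50.22113703376486 254.78640698471924 187.38580789562673 [[0.269, -1.064, 0.591], [0.212, 0.888, -0.409]]
wrist 66.92986076792751 252.11234916726914 193.86191151961896 [[0.1, 0.597, 0.384], [0.265, -0.08, -0.961]]
{'t': 0.15, 'q': array([ 1.22234814e+00,  9.16701203e-02,  1.23159192e+00,  1.39371840e-05,
        1.81983291e+00, -5.66943713e-02]), 'joint_velocities': array([-0.00028064, -0.00373641, -0.00273315,  0.00079827, -0.00023465,
        0.00027717]), 'tau': array([ 2.36779897e-04, -4.47043920e+01, -4.06909633e+01,  6.97267125e-02,
        2.74525018e-02, -1.07503706e-04]), 'ee_pos': array([0.17249365, 0.57442693, 0.2217859 ]), 'tcp_rot': array([-4.56610853e-01, -3.10791304e+00,  2.30705353e-03]), 'force': array([-0.08598412,  0.23039521, -0.28533079]), 'torque': array([ 0.05952432, -0.08940939, -0.0101948 ]), 'grasp_force': 0.0, 'opening': 1.0039785950870872}
```

View pics/scene0.png

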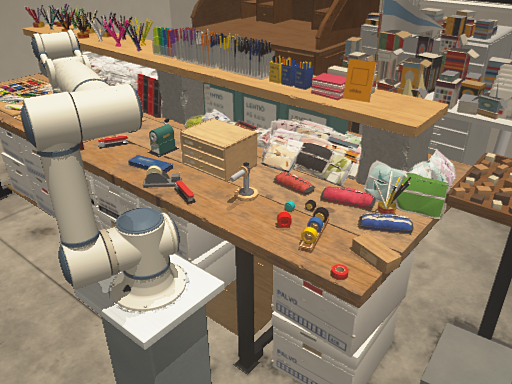

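View pics/side0.png

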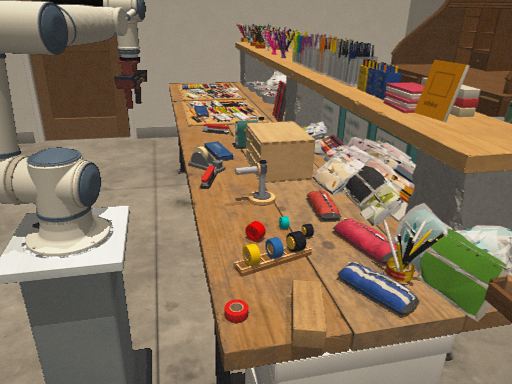

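The scene view shows the stand at (245,190), with the tray at about (315,230) holding yellow (306,240), blue (315,225) and black (322,213). Three cap-like things stand near it: a smaller black one (311,205), a red one (284,219) and a turquoise one (290,206). Side view: yellow (252,253), blue (275,247), black (296,241), small black (308,230), red (256,231), turquoise (284,222). The black one in the tray should be the cap, as it is the larger black one. I'll confirm that in a crop.

```bash
python3 - <<'E'
from h import *
a=cv2.imread("pics/scene0.png");b=cv2.imread("pics/side0.png")
x=cv2.resize(a[150:260,220:340],None,fx=4,fy=4,interpolation=cv2.INTER_CUBIC)
y=cv2.resize(b[150:280,225:325],None,fx=4,fy=4,interpolation=cv2.INTER_CUBIC)
H=520; im=np.zeros((H,880,3),np.uint8); im[:440,:480]=x; im[:520,480:880]=y
cv2.imwrite("pics/crop1.png",im[:, :800] if 0 else cv2.resize(im,(800,473)))
for n,p in dict(stand=((248,192),(262,198),.01),yel=((306,240),(252,253),0),blue=((315,225),(275,247),0),blk=((322,213),(296,241),0),sblk=((311,205),(308,230),0),red=((284,219),(256,231),0)).items():
    print(n,tri(ray(calibration("scene"),*p[0]),ray(calibration("side"),*p[1])))
E
```

```text
stand (array([0.57636394, 0.11339916, 0.01083128]), np.float64(0.004592315116869542))
yel (array([ 0.46154533, -0.23362184,  0.02076608]), np.float64(0.020200443509888248))
blue (array([ 0.52389111, -0.22758627,  0.0356414 ]), np.float64(0.004759051377893766))
blk (array([ 0.58308531, -0.21703087,  0.04482249]), np.float64(0.0040088968978019245))
sblk (array([ 0.64778649, -0.12951417,  0.01651   ]), np.float64(0.002688885494625824))
red (array([ 0.50225222, -0.11454897,  0.02151813]), np.float64(0.0007031746000640359))
```

View pics/crop1.png

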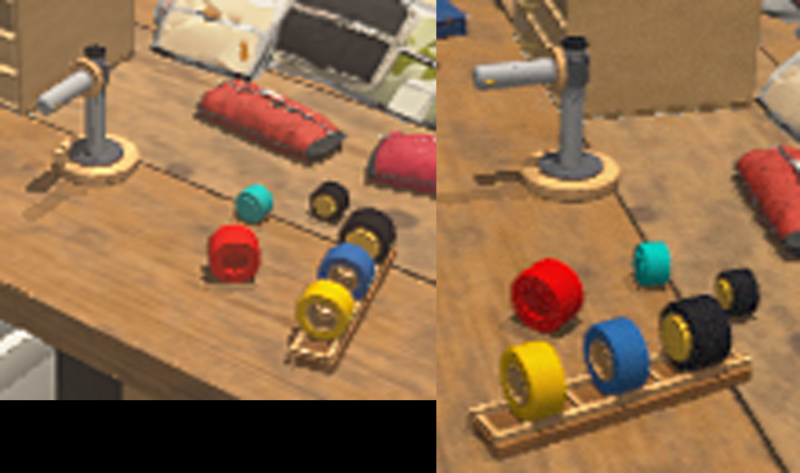

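The crop confirms it: the large black cap in the tray (brass disc toward the robot side) is the one; small black, red and turquoise are look-alikes. I'm moving to look at the rod up close on the way.

```bash
python3 -m inch '[{"wz":-0.031},{"wz":-0.031},{"wz":-0.031},{"tx":-0.0218,"ty":-0.0368},{"tx":-0.0218,"ty":-0.0368},{"tx":-0.0218,"ty":-0.0368},{"tx":-0.0218,"ty":-0.0368},{"tx":-0.0218,"ty":-0.0368},{"tx":-0.0218,"ty":-0.0368},{"tx":-0.0218,"ty":-0.0368},{"tx":-0.0218,"ty":-0.0368},{"tx":-0.0218,"ty":-0.0368},{"tx":-0.0218,"ty":-0.0368},{"tx":-0.0218,"ty":-0.0368},{"tx":-0.0218,"ty":-0.0368},{"tx":-0.0218,"ty":-0.0368},{"tx":-0.0218,"ty":-0.0368},{"tx":-0.0218,"ty":-0.0368},{"tx":-0.0218,"ty":-0.0368},{"tx":-0.0218,"ty":-0.0368}]' 20
python3 - <<'E'
from h import *
import cv2
i=camera("wrist");c=calibration("wrist");s=status.read_state()
print(s['ee_pos'],s['tcp_rot']); cv2.imwrite("pics/w1.png",i)
import pickle;pickle.dump(c,open("pics/w1.pkl","wb"))
for p in((.576,.113,.0),(.576,.113,.11),(.486,.113,.11)):print(proj(c,p))
E
```

```text
[0.17256921 0.57445625 0.22192361] [-4.56749218e-01 -3.10801637e+00  1.91265585e-03]
[ 74.10898087 446.96470471]
[ 30.09385299 530.07922995]
[ -1.48937661 490.35703301]$[0]: bad value
```

View pics/w1.png

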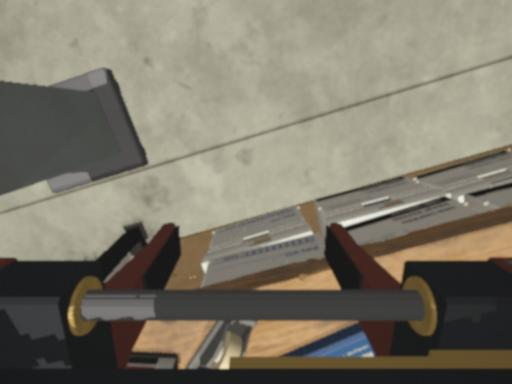

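The row was refused, so rows seem to need a grip number. The picture also shows the fingers at the bottom, so the camera sees the tool's +x side. I'll place the TCP over the stand end of the rod.

```bash
python3 -m inch '[{"grip":87,"tx":0,"ty":0,"tz":0,"wx":0,"wy":0,"wz":-0.031},{"grip":87,"tx":0,"ty":0,"tz":0,"wx":0,"wy":0,"wz":-0.031},{"grip":87,"tx":0,"ty":0,"tz":0,"wx":0,"wy":0,"wz":-0.031}]' 20
python3 -m inch '[{"grip":87,"wz":0.0}]'
```

```text
t: 0.45
ee_pos: [0.1726, 0.5746, 0.2223]
tcp_rot: [0.008, -3.141, 0.001]
force: [-0.3, 0.1, -0.2]
opening: 0.993
grasp_force: 0.0$[0]: bad value
```

```bash
python3 -m inch '[{"grip":87,"tx":-0.0296,"ty":-0.0362,"tz":0,"wx":0,"wy":0,"wz":0},{"grip":87,"tx":-0.0296,"ty":-0.0362,"tz":0,"wx":0,"wy":0,"wz":0},{"grip":87,"tx":-0.0296,"ty":-0.0362,"tz":0,"wx":0,"wy":0,"wz":0},{"grip":87,"tx":-0.0296,"ty":-0.0362,"tz":0,"wx":0,"wy":0,"wz":0},{"grip":87,"tx":-0.0296,"ty":-0.0362,"tz":0,"wx":0,"wy":0,"wz":0},{"grip":87,"tx":-0.0296,"ty":-0.0362,"tz":0,"wx":0,"wy":0,"wz":0},{"grip":87,"tx":-0.0296,"ty":-0.0362,"tz":0,"wx":0,"wy":0,"wz":0},{"grip":87,"tx":-0.0296,"ty":-0.0362,"tz":0,"wx":0,"wy":0,"wz":0},{"grip":87,"tx":-0.0296,"ty":-0.0362,"tz":0,"wx":0,"wy":0,"wz":0},{"grip":87,"tx":-0.0296,"ty":-0.0362,"tz":0,"wx":0,"wy":0,"wz":0},{"grip":87,"tx":-0.0296,"ty":-0.0362,"tz":0,"wx":0,"wy":0,"wz":0},{"grip":87,"tx":-0.0296,"ty":-0.0362,"tz":0,"wx":0,"wy":0,"wz":0},{"grip":87,"tx":-0.0296,"ty":-0.0362,"tz":0,"wx":0,"wy":0,"wz":0},{"grip":87,"tx":-0.0296,"ty":-0.0362,"tz":0,"wx":0,"wy":0,"wz":0},{"grip":87,"tx":-0.0296,"ty":-0.0362,"tz":0,"wx":0,"wy":0,"wz":0},{"grip":87,"tx":-0.0296,"ty":-0.0362,"tz":0,"wx":0,"wy":0,"wz":0},{"grip":87,"tx":-0.0296,"ty":-0.0362,"tz":0,"wx":0,"wy":0,"wz":0},{"grip":87,"tx":0,"ty":0,"tz":0,"wx":0,"wy":0,"wz":0},{"grip":87,"tx":0,"ty":0,"tz":0,"wx":0,"wy":0,"wz":0}]' 20
python3 - <<'E'
from h import *
c=calibration("wrist");i=camera("wrist");s=status.read_state()
print(s['ee_pos'],s['tcp_rot']); cv2.imwrite("pics/w1.png",i)
import pickle;pickle.dump(c,open("pics/w1.pkl","wb"))
for p in((.576,.113,.0),(.576,.113,.11),(.486,.113,.11)):print(proj(c,p))
E
```

```text
t: 2.03
ee_pos: [0.5506, 0.1118, 0.2217]
tcp_rot: [-0.004, -3.14, 0.0]
force: [-0.5, 0.3, -1.1]
opening: 0.993
grasp_force: 0.0
[0.55009229 0.11300631 0.22213111] [-1.49237924e-03 -3.14035093e+00 -4.73048009e-04]
[252.39646814 187.65310006]
[252.47360972 215.56114923]
[252.38354234 123.26779936]
```

View pics/w1.png

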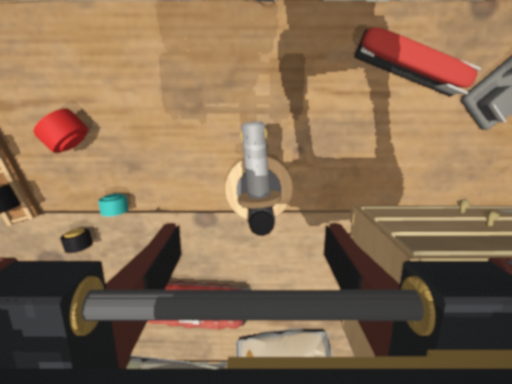

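The wrist view shows the rod from its tip (254,124) to the stand's base ring centre (259,190), with the black post top at (261,221), so the rod leans slightly. I'll measure its edges.

```bash
python3 - <<'E'
from h import *
import pickle
i=cv2.imread("pics/w1.png");c=pickle.load(open("pics/w1.pkl","rb"))
hsv=cv2.cvtColor(i,cv2.COLOR_BGR2HSV)
P=[]
for v in range(116,200,4):
    row=hsv[v,225:290]; g=np.where((row[:,1]<50)&(row[:,2]>60))[0]+225
    if len(g)<5: print(v,len(g));continue
    m=(g.min()+g.max())/2; p=onz(c,m,v,.11);print(v,g.min(),g.max(),len(g),np.round(p,4));
    if 126<=v<=160:P.append(p)
P=np.array(P);k=np.polyfit(P[:,0],P[:,1],1);print("rod y=",k,np.polyval(k,[.48,.576]))
blk=((hsv[...,2]<50)).astype(np.uint8);blk[:205]=0;blk[240:]=0;blk[:,:240]=0;blk[:,280:]=0
u,v=np.argwhere(blk).mean(0)[::-1];print("posttop",u,v,blk.sum(),onz(c,u,v,.137))
# base ring: light wood
cv2.imwrite("pics/rodcrop.png",cv2.resize(i[100:245,210:310],None,fx=4,fy=4,interpolation=cv2.INTER_CUBIC))
for n in("scene","side"):
    cc=calibration(n)
    for p in((.486,.108,.11),(.576,.113,.137)):print(n,proj(cc,p))
E
```

```text
116 0
120 0
124 243 263 21 [0.4867 0.1136 0.11  ]
128 242 263 22 [0.4902 0.1131 0.11  ]
132 243 263 21 [0.4939 0.1136 0.11  ]
136 243 263 21 [0.4975 0.1136 0.11  ]
140 243 265 23 [0.5012 0.1145 0.11  ]
144 243 265 23 [0.5049 0.1145 0.11  ]
148 244 266 23 [0.5086 0.1154 0.11  ]
152 244 266 23 [0.5123 0.1154 0.11  ]
156 244 266 23 [0.5161 0.1154 0.11  ]
160 244 266 23 [0.5199 0.1155 0.11  ]
164 245 266 22 [0.5238 0.1159 0.11  ]
168 245 267 23 [0.5276 0.1164 0.11  ]
172 246 271 26 [0.5315 0.1188 0.11  ]
176 243 275 33 [0.5355 0.1193 0.11  ]
180 239 278 40 [0.5394 0.1189 0.11  ]
184 238 279 42 [0.5434 0.1189 0.11  ]
188 237 279 43 [0.5474 0.1184 0.11  ]
192 237 269 30 [0.5515 0.1135 0.11  ]
196 249 266 18 [0.5556 0.118  0.11  ]
rod y= [0.08849887 0.06986542] [0.11234488 0.12084077]
posttop 260.9018264840183 221.76027397260273 438 [0.57205083 0.12064409 0.137     ]
scene [232.5789838  178.99652735]
scene [247.59753839 163.31814506]
side [235.56085017 171.69114786]
side [263.32304274 161.39042755]
```

View pics/rodcrop.png

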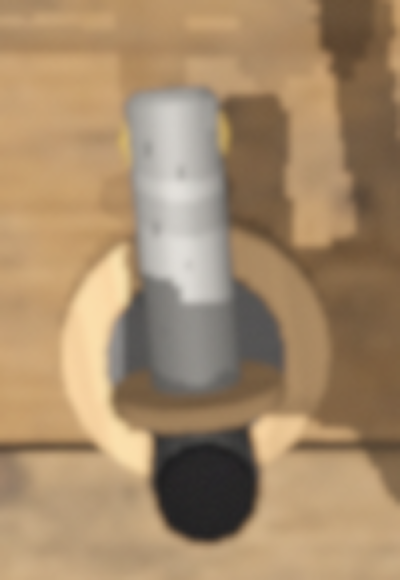

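The crop shows the rod with its leaves near the tip (253,124), the wooden disc at (258,200) and the post top at (261,222). Axis estimate: y ≈ 0.1124 at x = 0.48, angle about 0.085 rad. Next I'll go over the tray with the tool turned half round, so the wrist camera later looks at the roll and rod tip from the stand side.

```bash
python3 -m inch '[{"grip":87,"tx":0.004,"ty":-0.045,"tz":0,"wx":0,"wy":0,"wz":0},{"grip":87,"tx":0.004,"ty":-0.045,"tz":0,"wx":0,"wy":0,"wz":0},{"grip":87,"tx":0.004,"ty":-0.045,"tz":0,"wx":0,"wy":0,"wz":0},{"grip":87,"tx":0.004,"ty":-0.045,"tz":0,"wx":0,"wy":0,"wz":0},{"grip":87,"tx":0.004,"ty":-0.045,"tz":0,"wx":0,"wy":0,"wz":0},{"grip":87,"tx":0.004,"ty":-0.045,"tz":0,"wx":0,"wy":0,"wz":0},{"grip":87,"tx":0.004,"ty":-0.045,"tz":0,"wx":0,"wy":0,"wz":0},{"grip":87,"tx":0.004,"ty":-0.045,"tz":0,"wx":0,"wy":0,"wz":0},{"grip":87,"tx":0.004,"ty":-0.045,"tz":0,"wx":0,"wy":0,"wz":0},{"grip":87,"tx":0.004,"ty":-0.045,"tz":0,"wx":0,"wy":0,"wz":0},{"grip":87,"tx":0,"ty":0,"tz":0,"wx":0,"wy":0,"wz":0.0387},{"grip":87,"tx":0,"ty":0,"tz":0,"wx":0,"wy":0,"wz":0.0387},{"grip":87,"tx":0,"ty":0,"tz":0,"wx":0,"wy":0,"wz":0.0387},{"grip":87,"tx":0,"ty":0,"tz":0,"wx":0,"wy":0,"wz":0.0387},{"grip":87,"tx":0,"ty":0,"tz":0,"wx":0,"wy":0,"wz":0.0387}]'
python3 -m inch '[{"grip":87,"tx":0,"ty":0,"tz":0,"wx":0,"wy":0,"wz":0.0387},{"grip":87,"tx":0,"ty":0,"tz":0,"wx":0,"wy":0,"wz":0.0387},{"grip":87,"tx":0,"ty":0,"tz":0,"wx":0,"wy":0,"wz":0.0387},{"grip":87,"tx":0,"ty":0,"tz":0,"wx":0,"wy":0,"wz":0.0387},{"grip":87,"tx":0,"ty":0,"tz":0,"wx":0,"wy":0,"wz":0.0387},{"grip":87,"tx":0,"ty":0,"tz":0,"wx":0,"wy":0,"wz":0.0387},{"grip":87,"tx":0,"ty":0,"tz":0,"wx":0,"wy":0,"wz":0.0387},{"grip":87,"tx":0,"ty":0,"tz":0,"wx":0,"wy":0,"wz":0.0387},{"grip":87,"tx":0,"ty":0,"tz":0,"wx":0,"wy":0,"wz":0.0387},{"grip":87,"tx":0,"ty":0,"tz":0,"wx":0,"wy":0,"wz":0.0387},{"grip":87,"tx":0,"ty":0,"tz":0,"wx":0,"wy":0,"wz":0.0387},{"grip":87,"tx":0,"ty":0,"tz":0,"wx":0,"wy":0,"wz":0.0387},{"grip":87,"tx":0,"ty":0,"tz":0,"wx":0,"wy":0,"wz":0.0387},{"grip":87,"tx":0,"ty":0,"tz":0,"wx":0,"wy":0,"wz":0.0387},{"grip":87,"tx":0,"ty":0,"tz":0,"wx":0,"wy":0,"wz":0.0387},{"grip":87,"tx":0,"ty":0,"tz":0,"wx":0,"wy":0,"wz":0.0387},{"grip":87,"tx":0,"ty":0,"tz":0,"wx":0,"wy":0,"wz":0.0387},{"grip":87,"tx":0,"ty":0,"tz":0,"wx":0,"wy":0,"wz":0.0387},{"grip":87,"tx":0,"ty":0,"tz":0,"wx":0,"wy":0,"wz":0.0387},{"grip":87,"tx":0,"ty":0,"tz":0,"wx":0,"wy":0,"wz":0.0387}]'
cat >> h.py <<'E'
def tool():
    from scipy.spatial.transform import Rotation as Ro
    s=status.read_state(); return s['ee_pos'],Ro.from_rotvec(s['tcp_rot']).as_matrix(),s
def blob(hsv,lo,hi):
    m=cv2.inRange(hsv,lo,hi); n,l,st,ce=cv2.connectedComponentsWithStats(m)
    return [(st[k,4],ce[k],st[k,:4],l==k) for k in np.argsort(-st[1:,4])[:3]+1 if st[k,4]>30]
E
python3 - <<'E'
from h import *
import pickle
c=calibration("wrist");i=camera("wrist");p,R,s=tool()
print(p,np.round(R,3).tolist(),s['q']);cv2.imwrite("pics/w2.png",i);pickle.dump(c,open("pics/w2.pkl","wb"))
hsv=cv2.cvtColor(i,cv2.COLOR_BGR2HSV)
for n,lo,hi in(("blue",(100,100,50),(125,255,255)),("yel",(22,150,120),(33,255,255)),("blk",(0,0,0),(180,110,45))):
    for a,ce,st,m in blob(hsv,lo,hi):
        r=cv2.minAreaRect(np.argwhere(m)[:,::-1].astype(np.float32)); print(n,a,ce,st,np.round(onz(c,*ce,.0395),4),np.round(onz(c,*r[0],.055),4),r)
E
```

```text
t: 3.33
ee_pos: [0.5205, -0.2225, 0.223]
tcp_rot: [0.946, 2.996, 0.001]
force: [-0.6, 0.3, -0.7]
opening: 0.992
grasp_force: 0.0
t: 5.0
ee_pos: [0.5206, -0.2223, 0.223]
tcp_rot: [-3.138, -0.155, -0.001]
force: [-0.4, -0.2, 0.2]
opening: 0.99
grasp_force: 0.0
[ 0.5205616  -0.22239288  0.22301169] [[0.996, 0.091, 0.001], [0.091, -0.996, 0.0], [0.001, -0.0, -1.0]] [-4.64075822e-01 -9.15392377e-04  1.32477572e+00  3.83576327e-04
  1.81732008e+00  1.01531567e+00]
blue 1616 [432.2085396   38.59591584] [361   2 144  71] [ 0.6891 -0.3991  0.0395] [ 0.6856 -0.3921  0.055 ] ((433.6363220214844, 37.995208740234375), (11.13974380493164, 157.67926025390625), 66.94869995117188)
blue 761 [259.3455979  178.34428384] [239 164  40  27] [ 0.5177 -0.2308  0.0395] [ 0.5217 -0.2297  0.055 ] ((259.1279602050781, 177.81643676757812), (23.380155563354492, 37.93561935424805), 79.87532806396484)
blue 730 [376.59178082  11.84246575] [348   0  69  31] [ 0.7081 -0.3342  0.0395] [ 0.7058 -0.3327  0.055 ] ((381.0196533203125, 9.171887397766113), (13.270487785339355, 71.16670227050781), 65.0372085571289)
yel 741 [269.05128205 229.23481781] [250 212  38  30] [ 0.4525 -0.2503  0.0395] [ 0.4609 -0.2483  0.055 ] ((268.9172668457031, 227.6697235107422), (27.3450984954834, 36.82524108886719), 79.11447143554688)
blk 17389 [138.04203807 343.50158146] [  0 261 512 123] [ 0.2562 -0.0821  0.0395] [ 0.3229 -0.2462  0.055 ] ((255.5, 322.0), (122.0, 511.0), 90.0)
blk 6422 [457.69760199 306.53285581] [388 261 124  95] [ 0.3637 -0.5249  0.0395] [ 0.3706 -0.5007  0.055 ] ((449.4269714355469, 308.0811767578125), (93.20277404785156, 123.97821044921875), 89.29268646240234)
blk 1174 [162.86456559 264.20102215] [143 228  37  62] [ 0.3886 -0.1157  0.0395] [ 0.4036 -0.1222  0.055 ] ((164.60000610351562, 260.3000183105469), (23.702320098876953, 68.87089538574219), 26.56505012512207)
```

View pics/w2.png

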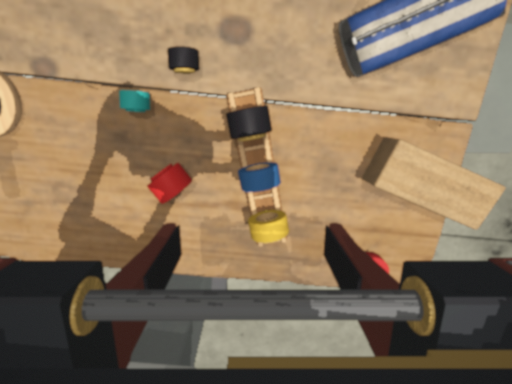

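Wrist view: yellow (269,228), blue (259,178) and black (248,121) lie along a tray axis turned about 16.6° from x. Blue is at about (0.520, -0.230). I'll align, go down and grip.

```bash
python3 -m inch '[{"grip":87,"tx":0,"ty":0,"tz":0,"wx":0,"wy":0,"wz":-0.0317},{"grip":87,"tx":0,"ty":0,"tz":0,"wx":0,"wy":0,"wz":-0.0317},{"grip":87,"tx":-0.0037,"ty":0.0099,"tz":0.03375,"wx":0,"wy":0,"wz":0},{"grip":87,"tx":0,"ty":0,"tz":0.03375,"wx":0,"wy":0,"wz":0},{"grip":87,"tx":0,"ty":0,"tz":0.03375,"wx":0,"wy":0,"wz":0},{"grip":87,"tx":0,"ty":0,"tz":0.03375,"wx":0,"wy":0,"wz":0},{"grip":87,"tx":0,"ty":0,"tz":0.03375,"wx":0,"wy":0,"wz":0},{"grip":87,"tx":0,"ty":0,"tz":0.03375,"wx":0,"wy":0,"wz":0}]' 20
python3 - <<'E'
from h import *
import pickle
c=calibration("wrist");i=camera("wrist");p,R,s=tool()
print(p,np.round(R,3).tolist());cv2.imwrite("pics/w3.png",i);pickle.dump(c,open("pics/w3.pkl","wb"))
hsv=cv2.cvtColor(i,cv2.COLOR_BGR2HSV)
for n,lo,hi in(("blue",(100,100,50),(125,255,255)),("yel",(22,150,120),(33,255,255))):
    for a,ce,st,m in blob(hsv,lo,hi):
        r=cv2.minAreaRect(np.argwhere(m)[:,::-1].astype(np.float32)); print(n,a,st,np.round(R.T@(onz(c,*r[0],.055)-p),4),r)
E
```

```text
t: 5.72
ee_pos: [0.52, -0.2306, 0.0699]
tcp_rot: [-3.105, -0.479, -0.001]
force: [0.2, -0.3, -0.6]
opening: 0.99
grasp_force: 0.0
[ 0.51751463 -0.22933211  0.06360501] [[0.953, 0.302, -0.007], [0.302, -0.953, 0.004], [-0.006, -0.006, -1.0]]
blue 2648 [219 197  68  54] [0.0067 0.0016 0.0086] ((252.5, 223.5), (53.0, 67.0), 90.0)
blue 985 [461  59  51  28] [0.0984 0.1339 0.0072] ((486.04052734375, 72.74324798583984), (19.892276763916016, 53.75846862792969), 80.53767395019531)
blue 448 [467  22  45  19] [0.12   0.1305 0.0071] ((488.676513671875, 30.205886840820312), (10.914102554321289, 46.80937194824219), 75.96376037597656)
yel 640 [223 321  56  15] [-0.075   0.0003  0.009 ] ((250.5, 327.9999694824219), (54.99999237060547, 13.999998092651367), 0.0)
yel 312 [221 271  59  17] [-0.0344 -0.      0.0088] ((250.0, 279.0), (16.0, 58.0), 90.0)
```

```bash
python3 - <<'E'
from h import *
c=calibration("wrist");i=camera("wrist");p,R,s=tool();print(p,s['opening'])
hsv=cv2.cvtColor(i,cv2.COLOR_BGR2HSV)
b=[x for x in blob(hsv,(100,100,50),(125,255,255)) if 200<x[1][0]<300][0]
st=b[2];m=st[0]+st[2]/2
print(st,np.round(R.T@(onz(c,m,st[1]+st[3],.0645)-p),4),np.round(R.T@(onz(c,m,st[1],.0645)-p),4),hsv[st[1]:st[1]+st[3]:4,252].tolist())
E
```

```text
[ 0.5174636  -0.22945166  0.06576566] 0.9927808516624708
[221 197  71  56] [-0.0084  0.002   0.0013] [0.0275 0.0017 0.0011] [[110, 73, 94], [17, 113, 165], [17, 114, 161], [17, 115, 148], [113, 53, 97], [105, 151, 118], [105, 150, 133], [105, 150, 143], [104, 146, 178], [104, 145, 181], [105, 148, 150], [105, 149, 140], [105, 149, 103], [105, 151, 103]]
```

```bash
python3 -m inch '[{"grip":87,"tx":0.005,"ty":0.002,"tz":0.02,"wx":0,"wy":0,"wz":0},{"grip":87,"tx":0,"ty":0,"tz":0.02,"wx":0,"wy":0,"wz":0},{"grip":87,"tx":0,"ty":0,"tz":0.02,"wx":0,"wy":0,"wz":0},{"grip":87,"tx":0,"ty":0,"tz":0,"wx":0,"wy":0,"wz":0},{"grip":87,"tx":0,"ty":0,"tz":0,"wx":0,"wy":0,"wz":0}]' 20
```

```text
t: 6.23
ee_pos: [0.5242, -0.2319, 0.0268]
tcp_rot: [-3.105, -0.475, -0.0]
force: [0.5, -0.2, -0.6]
opening: 0.992
grasp_force: 0.0
```

```bash
python3 -m inch '[{"grip":45,"tx":0,"ty":0,"tz":0,"wx":0,"wy":0,"wz":0},{"grip":45,"tx":0,"ty":0,"tz":0,"wx":0,"wy":0,"wz":0},{"grip":45,"tx":0,"ty":0,"tz":0,"wx":0,"wy":0,"wz":0},{"grip":45,"tx":0,"ty":0,"tz":0,"wx":0,"wy":0,"wz":0},{"grip":45,"tx":0,"ty":0,"tz":0,"wx":0,"wy":0,"wz":0},{"grip":45,"tx":0,"ty":0,"tz":0,"wx":0,"wy":0,"wz":0}]' 25
```

```text
t: 6.73
ee_pos: [0.5236, -0.2304, 0.0262]
tcp_rot: [-3.101, -0.472, 0.001]
force: [-3.6, 14.9, 7.7]
opening: 0.577
grasp_force: 12.5
```

The grip sits 6 mm high and presses sideways. I'll reopen, lower, recentre and regrip.

```bash
python3 -m inch '[{"grip":75,"tx":0,"ty":0,"tz":0,"wx":0,"wy":0,"wz":0},{"grip":75,"tx":0,"ty":0,"tz":0,"wx":0,"wy":0,"wz":0},{"grip":75,"tx":0,"ty":-0.002,"tz":0.0075,"wx":0,"wy":0,"wz":0},{"grip":75,"tx":0,"ty":0,"tz":0,"wx":0,"wy":0,"wz":0},{"grip":45,"tx":0,"ty":0,"tz":0,"wx":0,"wy":0,"wz":0},{"grip":45,"tx":0,"ty":0,"tz":0,"wx":0,"wy":0,"wz":0},{"grip":45,"tx":0,"ty":0,"tz":0,"wx":0,"wy":0,"wz":0},{"grip":45,"tx":0,"ty":0,"tz":0,"wx":0,"wy":0,"wz":0},{"grip":45,"tx":0,"ty":0,"tz":0,"wx":0,"wy":0,"wz":0}]' 25
```

```text
t: 7.48
ee_pos: [0.5233, -0.2301, 0.0204]
tcp_rot: [-3.104, -0.472, 0.001]
force: [-1.7, 4.3, 2.4]
opening: 0.574
grasp_force: 25.0
```

Good grip (opening 50.5 mm). I'm lifting and carrying it to in front of the rod tip.

```bash
python3 -m inch '[{"grip":45,"tx":0,"ty":0,"tz":-0.0372,"wx":0,"wy":0,"wz":0},{"grip":45,"tx":0,"ty":0,"tz":-0.0372,"wx":0,"wy":0,"wz":0},{"grip":45,"tx":0,"ty":0,"tz":-0.0372,"wx":0,"wy":0,"wz":0},{"grip":45,"tx":0,"ty":0,"tz":-0.0372,"wx":0,"wy":0,"wz":0},{"grip":45,"tx":0,"ty":0,"tz":-0.0372,"wx":0,"wy":0,"wz":0},{"grip":45,"tx":0,"ty":0,"tz":0,"wx":0,"wy":0,"wz":0.0345},{"grip":45,"tx":0,"ty":0,"tz":0,"wx":0,"wy":0,"wz":0.0345},{"grip":45,"tx":-0.00516,"ty":-0.04185,"tz":0,"wx":0,"wy":0,"wz":0},{"grip":45,"tx":-0.00516,"ty":-0.04185,"tz":0,"wx":0,"wy":0,"wz":0},{"grip":45,"tx":-0.00516,"ty":-0.04185,"tz":0,"wx":0,"wy":0,"wz":0},{"grip":45,"tx":-0.00516,"ty":-0.04185,"tz":0,"wx":0,"wy":0,"wz":0},{"grip":45,"tx":-0.00516,"ty":-0.04185,"tz":0,"wx":0,"wy":0,"wz":0},{"grip":45,"tx":-0.00516,"ty":-0.04185,"tz":0,"wx":0,"wy":0,"wz":0},{"grip":45,"tx":-0.00516,"ty":-0.04185,"tz":0,"wx":0,"wy":0,"wz":0},{"grip":45,"tx":-0.00516,"ty":-0.04185,"tz":0,"wx":0,"wy":0,"wz":0},{"grip":45,"tx":-0.00516,"ty":-0.04185,"tz":0,"wx":0,"wy":0,"wz":0},{"grip":45,"tx":-0.00516,"ty":-0.04185,"tz":0,"wx":0,"wy":0,"wz":0},{"grip":45,"tx":-0.00516,"ty":-0.04185,"tz":0,"wx":0,"wy":0,"wz":0}]' 25
python3 -m inch '[{"grip":45,"tx":0,"ty":0,"tz":0.023,"wx":0,"wy":0,"wz":0},{"grip":45,"tx":0,"ty":0,"tz":0.023,"wx":0,"wy":0,"wz":0},{"grip":45,"tx":0,"ty":0,"tz":0.023,"wx":0,"wy":0,"wz":0},{"grip":45,"tx":0,"ty":0,"tz":0.023,"wx":0,"wy":0,"wz":0},{"grip":45,"tx":0,"ty":0,"tz":0,"wx":0,"wy":0,"wz":0},{"grip":45,"tx":0,"ty":0,"tz":0,"wx":0,"wy":0,"wz":0},{"grip":45,"tx":0,"ty":0,"tz":0,"wx":0,"wy":0,"wz":0}]'
python3 - <<'E'
from h import *
import pickle
c=calibration("wrist");i=camera("wrist");p,R,s=tool()
print(p,np.round(R,3).tolist());cv2.imwrite("pics/w4.png",i);pickle.dump(c,open("pics/w4.pkl","wb"))
E
```

```text
t: 8.98
ee_pos: [0.4513, 0.1106, 0.1598]
tcp_rot: [3.139, 0.133, 0.001]
force: [0.5, 0.8, -0.4]
opening: 0.572
grasp_force: 25.0
t: 9.57
ee_pos: [0.4523, 0.1093, 0.0918]
tcp_rot: [-3.139, -0.133, -0.002]
force: [-0.7, 0.7, 0.6]
opening: 0.573
grasp_force: 25.0
[0.45253486 0.1093363  0.09217695] [[0.996, 0.085, 0.002], [0.085, -0.996, 0.0], [0.002, -0.0, -1.0]]
```

View pics/w4.png

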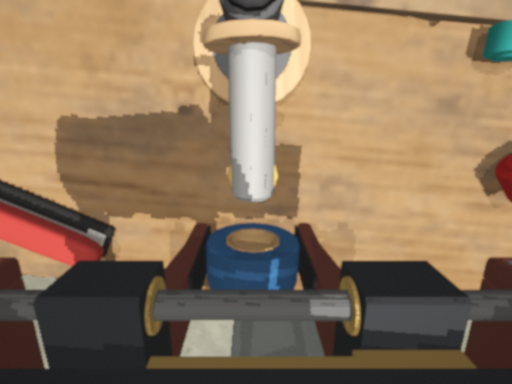

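The view shows the rod from the disc (251,42) to its tip (253,197), nearly straight up the image, and the blue roll's bore at (253,240), well aligned. I'll measure the residual in the tool frame.

```bash
cat >> h.py <<'E'
def rod(i,c,p,R,v0=60,v1=160,u0=215,u1=290):
    hsv=cv2.cvtColor(i,cv2.COLOR_BGR2HSV);P=[]
    for v in range(v0,v1,5):
        g=np.where((hsv[v,u0:u1,1]<45)&(hsv[v,u0:u1,2]>90))[0]+u0
        if len(g)<8: continue
        q=R.T@(onz(c,(g.min()+g.max())/2,v,.112)-p);P.append([q[0],q[1],len(g)])
    P=np.array(P);k=np.polyfit(P[:,0],P[:,1],1);return k,P
E
python3 - <<'E'
from h import *
import pickle
i=cv2.imread("pics/w4.png");c=pickle.load(open("pics/w4.pkl","rb"));p,R,s=tool()
k,P=rod(i,c,p,R);print(k,np.polyval(k,[.0,.036,.1]));print(np.round(P[::4],4).tolist())
hsv=cv2.cvtColor(i,cv2.COLOR_BGR2HSV)
for a,ce,st,m in blob(hsv,(100,100,50),(125,255,255))[:1]:
    print(st, [np.round(R.T@(onz(c,u,v,z)-p),4).tolist() for u,v,z in((st[0],258,.111),(st[0]+st[2],258,.111),(252,st[1],.136))])
g=cv2.inRange(hsv[220:262,215:295],(8,30,60),(30,255,255));n,l,stt,ce=cv2.connectedComponentsWithStats(g);print(stt,ce)
print(R.T@(onz(c,253,199,.111)-p),proj(c,p),proj(c,p+R@np.array([0.0125,0,-.019])),proj(c,p+R@np.array([.0125,0,-.0065])),proj(c,p+R@np.array([.0125,0,-.044])))
E
```

```text
[-0.00966724 -0.00010588] [-0.00010588 -0.0004539  -0.00107261]
[[0.0968, -0.0011, 72.0], [0.0884, -0.001, 46.0], [0.0797, -0.0008, 45.0], [0.0707, -0.0008, 45.0], [0.0613, -0.0008, 45.0]]
[206 224  94  66] [[-0.0024, -0.0258, -0.0188], [-0.0024, 0.0255, -0.0188], [0.0275, -0.0007, -0.0438]]
[[   0    3   80   39 1838]
 [   0    0   80   14  504]
 [  11    8   53   25 1018]] [[39.69912949 25.33079434]
 [43.13690476  3.375     ]
 [37.33988212 20.25638507]]
[ 0.03125158 -0.00022016 -0.01875164] [253.14067043 239.28442131] [253.33343213 232.88798268] [253.23727189 224.06898651] [253.57895324 255.40508389]
```

The rod sits 0.5 mm and 0.01 rad off the tool line, so I'll trim that and advance over the tip.

```bash
python3 -m inch '[{"grip":45,"tx":0,"ty":-0.0005,"tz":0.0013,"wx":0,"wy":0,"wz":-0.003},{"grip":45,"tx":0.01,"ty":0,"tz":0,"wx":0,"wy":0,"wz":0},{"grip":45,"tx":0.01,"ty":0,"tz":0,"wx":0,"wy":0,"wz":0},{"grip":45,"tx":0.006,"ty":0,"tz":0,"wx":0,"wy":0,"wz":0},{"grip":45,"tx":0.006,"ty":0,"tz":0,"wx":0,"wy":0,"wz":0},{"grip":45,"tx":0.006,"ty":0,"tz":0,"wx":0,"wy":0,"wz":0},{"grip":45,"tx":0,"ty":0,"tz":0,"wx":0,"wy":0,"wz":0}]'
```

```text
t: 10.2
ee_pos: [0.4813, 0.1123, 0.0901]
tcp_rot: [3.138, 0.148, 0.002]
force: [1.2, -0.7, 1.4]
opening: 0.569
grasp_force: 25.0
```

```bash
python3 -m inch '[{"grip":45,"tx":0.006,"ty":0,"tz":0,"wx":0,"wy":0,"wz":0},{"grip":45,"tx":0.006,"ty":0,"tz":0,"wx":0,"wy":0,"wz":0},{"grip":45,"tx":0.006,"ty":0,"tz":0,"wx":0,"wy":0,"wz":0},{"grip":45,"tx":0,"ty":0,"tz":0,"wx":0,"wy":0,"wz":0}]'
python3 - <<'E'
from h import *
import pickle
c=calibration("wrist");i=camera("wrist");p,R,s=tool()
k,P=rod(i,c,p,R,20,120);print(p,k,np.polyval(k,[0,.05]),s['force'])
E
```

```text
t: 10.53
ee_pos: [0.4941, 0.1133, 0.0901]
tcp_rot: [3.137, 0.148, 0.001]
force: [-1.2, -3.3, 4.7]
opening: 0.57
grasp_force: 25.0
[0.4941566  0.11328974 0.09015695] [ 0.0013641  -0.00052927] [-0.00052927 -0.00046107] [-1.07355714 -2.82743122  3.5140777 ]
```

```bash
python3 -m inch '[{"grip":45,"tx":0.0076,"ty":0.0003,"tz":-0.0008,"wx":0,"wy":0,"wz":0},{"grip":45,"tx":0.0076,"ty":0,"tz":0,"wx":0,"wy":0,"wz":0},{"grip":45,"tx":0.0076,"ty":0,"tz":0,"wx":0,"wy":0,"wz":0},{"grip":45,"tx":0.0076,"ty":0,"tz":0,"wx":0,"wy":0,"wz":0},{"grip":45,"tx":0.0076,"ty":0,"tz":0,"wx":0,"wy":0,"wz":0},{"grip":45,"tx":0.0076,"ty":0,"tz":0,"wx":0,"wy":0,"wz":0},{"grip":45,"tx":0.0076,"ty":0,"tz":0,"wx":0,"wy":0,"wz":0},{"grip":45,"tx":0,"ty":0,"tz":0,"wx":0,"wy":0,"wz":0}]'
```

```text
t: 11.25
ee_pos: [0.5347, 0.1172, 0.0903]
tcp_rot: [3.138, 0.148, 0.002]
force: [1.2, -4.0, 2.4]
opening: 0.574
grasp_force: 25.0
```

```bash
python3 -m inch '[{"grip":45,"tx":0.002,"ty":0,"tz":0,"wx":0,"wy":0,"wz":0},{"grip":45,"tx":0.002,"ty":0,"tz":0,"wx":0,"wy":0,"wz":0},{"grip":45,"tx":0.002,"ty":0,"tz":0,"wx":0,"wy":0,"wz":0},{"grip":45,"tx":0,"ty":0,"tz":0,"wx":0,"wy":0,"wz":0}]'
```

```text
t: 11.58
ee_pos: [0.5377, 0.1175, 0.0903]
tcp_rot: [3.138, 0.148, -0.001]
force: [-2.5, -3.9, 4.8]
opening: 0.573
grasp_force: 25.0
```

```bash
python3 -m inch '[{"grip":45,"tx":0.002,"ty":0,"tz":0,"wx":0,"wy":0,"wz":0},{"grip":45,"tx":0.002,"ty":0,"tz":0,"wx":0,"wy":0,"wz":0},{"grip":45,"tx":0.002,"ty":0,"tz":0,"wx":0,"wy":0,"wz":0},{"grip":45,"tx":0,"ty":0,"tz":0,"wx":0,"wy":0,"wz":0}]'
```

```text
t: 11.92
ee_pos: [0.5422, 0.1179, 0.0903]
tcp_rot: [3.138, 0.148, -0.0]
force: [-2.7, -4.0, 3.3]
opening: 0.573
grasp_force: 25.0
```

```bash
python3 -m inch '[{"grip":45,"tx":0.001,"ty":0,"tz":0,"wx":0,"wy":0,"wz":0},{"grip":45,"tx":0.001,"ty":0,"tz":0,"wx":0,"wy":0,"wz":0},{"grip":45,"tx":0,"ty":0,"tz":0,"wx":0,"wy":0,"wz":0}]'
```

```text
t: 12.17
ee_pos: [0.5435, 0.1181, 0.0903]
tcp_rot: [3.138, 0.148, -0.001]
force: [-3.7, -4.1, 4.3]
opening: 0.576
grasp_force: 25.0
```

```bash
python3 -m inch '[{"grip":45,"tx":0.002,"ty":0,"tz":0,"wx":0,"wy":0,"wz":0},{"grip":45,"tx":0.001,"ty":0,"tz":0,"wx":0,"wy":0,"wz":0},{"grip":45,"tx":0,"ty":0,"tz":0,"wx":0,"wy":0,"wz":0}]'
python3 - <<'E'
from h import *
i=camera("wrist");cv2.imwrite("pics/w5.png",i);cv2.imwrite("pics/s5.png",camera("side"))
E
python3 -m inch '[{"grip":45,"tx":0.001,"ty":0,"tz":0,"wx":0,"wy":0,"wz":0},{"grip":45,"tx":0,"ty":0,"tz":0,"wx":0,"wy":0,"wz":0}]'
```

```text
t: 12.42
ee_pos: [0.5449, 0.1182, 0.0903]
tcp_rot: [3.138, 0.148, -0.004]
force: [-7.6, -4.0, 5.6]
opening: 0.571
grasp_force: 24.9
t: 12.68
ee_pos: [0.5449, 0.1182, 0.0903]
tcp_rot: [3.137, 0.148, -0.007]
force: [-9.8, -4.9, 7.7]
opening: 0.57
grasp_force: 24.9
```

View pics/w5.png

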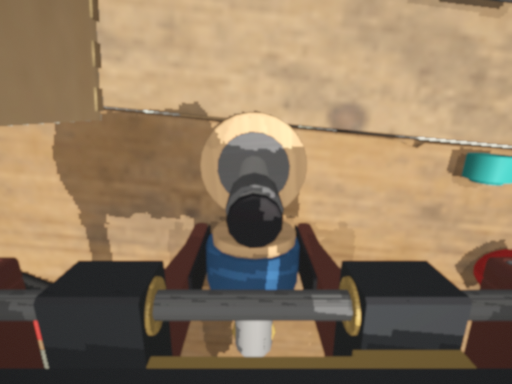

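The wrist picture shows blue at (253,262) right up against the disc (253,235), and x stalls while force rises. One more gentle push, then release and rise.

```bash
python3 -m inch '[{"grip":45,"tx":0.001,"ty":0,"tz":0,"wx":0,"wy":0,"wz":0},{"grip":45,"tx":0,"ty":0,"tz":0,"wx":0,"wy":0,"wz":0}]'
python3 -m inch '[{"grip":80,"tx":0,"ty":0,"tz":0,"wx":0,"wy":0,"wz":0},{"grip":80,"tx":0,"ty":0,"tz":0,"wx":0,"wy":0,"wz":0},{"grip":80,"tx":0,"ty":0,"tz":0,"wx":0,"wy":0,"wz":0},{"grip":80,"tx":0,"ty":0,"tz":0,"wx":0,"wy":0,"wz":0},{"grip":80,"tx":0,"ty":0,"tz":-0.03,"wx":0,"wy":0,"wz":0},{"grip":80,"tx":0,"ty":0,"tz":-0.035,"wx":0,"wy":0,"wz":0},{"grip":80,"tx":0,"ty":0,"tz":-0.035,"wx":0,"wy":0,"wz":0},{"grip":80,"tx":0,"ty":0,"tz":0,"wx":0,"wy":0,"wz":0}]'
python3 - <<'E'
from h import *
print(tool()[0],tool()[2]['q'][5])
E
```

```text
t: 12.85
ee_pos: [0.545, 0.1182, 0.0902]
tcp_rot: [3.137, 0.149, -0.009]
force: [-12.9, -5.9, 9.4]
opening: 0.574
grasp_force: 24.9
t: 13.52
ee_pos: [0.5498, 0.1192, 0.1716]
tcp_rot: [-3.137, -0.148, -0.015]
force: [0.3, 0.1, 2.0]
opening: 0.912
grasp_force: 0.0
[0.54977821 0.11918472 0.17162552] 1.6290052248115536
```

Next, the yellow roll.

```bash
python3 -m inch '[{"grip":80,"tx":-0.01404,"ty":0.03988,"tz":0,"wx":0,"wy":0,"wz":0},{"grip":80,"tx":-0.01404,"ty":0.03988,"tz":0,"wx":0,"wy":0,"wz":0},{"grip":80,"tx":-0.01404,"ty":0.03988,"tz":0,"wx":0,"wy":0,"wz":0},{"grip":80,"tx":-0.01404,"ty":0.03988,"tz":0,"wx":0,"wy":0,"wz":0},{"grip":80,"tx":-0.01404,"ty":0.03988,"tz":0,"wx":0,"wy":0,"wz":0},{"grip":80,"tx":-0.01404,"ty":0.03988,"tz":0,"wx":0,"wy":0,"wz":0},{"grip":80,"tx":-0.01404,"ty":0.03988,"tz":0,"wx":0,"wy":0,"wz":0},{"grip":80,"tx":-0.01404,"ty":0.03988,"tz":0,"wx":0,"wy":0,"wz":0},{"grip":80,"tx":-0.01404,"ty":0.03988,"tz":0,"wx":0,"wy":0,"wz":0},{"grip":80,"tx":-0.01404,"ty":0.03988,"tz":0,"wx":0,"wy":0,"wz":0},{"grip":80,"tx":-0.01404,"ty":0.03988,"tz":0,"wx":0,"wy":0,"wz":0},{"grip":80,"tx":-0.01404,"ty":0.03988,"tz":0,"wx":0,"wy":0,"wz":0},{"grip":80,"tx":0,"ty":0,"tz":0,"wx":0,"wy":0,"wz":-0.0317},{"grip":80,"tx":0,"ty":0,"tz":0,"wx":0,"wy":0,"wz":-0.0317},{"grip":80,"tx":0,"ty":0,"tz":0.037,"wx":0,"wy":0,"wz":0},{"grip":80,"tx":0,"ty":0,"tz":0.037,"wx":0,"wy":0,"wz":0},{"grip":80,"tx":0,"ty":0,"tz":0.037,"wx":0,"wy":0,"wz":0},{"grip":80,"tx":0,"ty":0,"tz":0.037,"wx":0,"wy":0,"wz":0},{"grip":80,"tx":0,"ty":0,"tz":0,"wx":0,"wy":0,"wz":0},{"grip":80,"tx":0,"ty":0,"tz":0,"wx":0,"wy":0,"wz":0}]'
python3 - <<'E'
from h import *
c=calibration("wrist");i=camera("wrist");p,R,s=tool();print(p,s['tcp_rot'])
cv2.imwrite("pics/w6.png",i);cv2.imwrite("pics/sc6.png",camera("scene"));cv2.imwrite("pics/si6.png",camera("side"))
hsv=cv2.cvtColor(i,cv2.COLOR_BGR2HSV)
for a,ce,st,m in blob(hsv,(22,150,60),(33,255,255)):
    m2=st[0]+st[2]/2;print(a,st,np.round(R.T@(onz(c,m2,st[1]+st[3],.0645)-p),4),np.round(R.T@(onz(c,m2,st[1],.0645)-p),4))
E
```

```text
t: 15.18
ee_pos: [0.4545, -0.2499, 0.0525]
tcp_rot: [-3.105, -0.459, 0.004]
force: [0.1, -0.2, 0.5]
opening: 0.912
grasp_force: 0.0
[ 0.45564909 -0.25063501  0.05479677] [-3.10762304e+00 -4.59468754e-01 -2.13133771e-04]
3186 [215 201  76  60] [-0.0087 -0.0012 -0.0097] [ 0.0275 -0.0013 -0.0097]
```

```bash
python3 -m inch '[{"grip":80,"tx":0.0027,"ty":-0.0016,"tz":0.02,"wx":0,"wy":0,"wz":0},{"grip":80,"tx":0,"ty":0,"tz":0.02,"wx":0,"wy":0,"wz":0},{"grip":80,"tx":0,"ty":0,"tz":0,"wx":0,"wy":0,"wz":0},{"grip":80,"tx":0,"ty":0,"tz":0,"wx":0,"wy":0,"wz":0},{"grip":80,"tx":0,"ty":0,"tz":0,"wx":0,"wy":0,"wz":0}]'
```

```text
t: 15.75
ee_pos: [0.4579, -0.2495, 0.0262]
tcp_rot: [3.106, 0.459, 0.003]
force: [-0.0, 0.7, 0.4]
opening: 0.91
grasp_force: 0.0
```

```bash
python3 -m inch '[{"grip":80,"tx":0,"ty":0,"tz":0.0076,"wx":0,"wy":0,"wz":0},{"grip":60,"tx":0,"ty":0,"tz":0,"wx":0,"wy":0,"wz":0},{"grip":45,"tx":0,"ty":0,"tz":0,"wx":0,"wy":0,"wz":0},{"grip":45,"tx":0,"ty":0,"tz":0,"wx":0,"wy":0,"wz":0},{"grip":45,"tx":0,"ty":0,"tz":0,"wx":0,"wy":0,"wz":0},{"grip":45,"tx":0,"ty":0,"tz":0,"wx":0,"wy":0,"wz":0},{"grip":45,"tx":0,"ty":0,"tz":0,"wx":0,"wy":0,"wz":0}]' 25
```

```text
t: 16.33
ee_pos: [0.4572, -0.2491, 0.0187]
tcp_rot: [3.107, 0.459, 0.0]
force: [0.4, -0.2, 0.2]
opening: 0.57
grasp_force: 25.0
```

```bash
python3 -m inch '[{"grip":45,"tx":0,"ty":0,"tz":-0.0376,"wx":0,"wy":0,"wz":0},{"grip":45,"tx":0,"ty":0,"tz":-0.0376,"wx":0,"wy":0,"wz":0},{"grip":45,"tx":0,"ty":0,"tz":-0.0376,"wx":0,"wy":0,"wz":0},{"grip":45,"tx":0,"ty":0,"tz":-0.0376,"wx":0,"wy":0,"wz":0},{"grip":45,"tx":0,"ty":0,"tz":-0.0376,"wx":0,"wy":0,"wz":0},{"grip":45,"tx":0,"ty":0,"tz":0,"wx":0,"wy":0,"wz":0.032},{"grip":45,"tx":0,"ty":0,"tz":0,"wx":0,"wy":0,"wz":0.032},{"grip":45,"tx":0.0035,"ty":-0.0433,"tz":0,"wx":0,"wy":0,"wz":0},{"grip":45,"tx":0.0035,"ty":-0.0433,"tz":0,"wx":0,"wy":0,"wz":0},{"grip":45,"tx":0.0035,"ty":-0.0433,"tz":0,"wx":0,"wy":0,"wz":0},{"grip":45,"tx":0.0035,"ty":-0.0433,"tz":0,"wx":0,"wy":0,"wz":0},{"grip":45,"tx":0.0035,"ty":-0.0433,"tz":0,"wx":0,"wy":0,"wz":0},{"grip":45,"tx":0.0035,"ty":-0.0433,"tz":0,"wx":0,"wy":0,"wz":0},{"grip":45,"tx":0.0035,"ty":-0.0433,"tz":0,"wx":0,"wy":0,"wz":0},{"grip":45,"tx":0.0035,"ty":-0.0433,"tz":0,"wx":0,"wy":0,"wz":0},{"grip":45,"tx":0.0035,"ty":-0.0433,"tz":0,"wx":0,"wy":0,"wz":0},{"grip":45,"tx":0.0035,"ty":-0.0433,"tz":0,"wx":0,"wy":0,"wz":0},{"grip":45,"tx":0.0035,"ty":-0.0433,"tz":0,"wx":0,"wy":0,"wz":0}]' 25
python3 -m inch '[{"grip":45,"tx":0,"ty":0,"tz":0.0235,"wx":0,"wy":0,"wz":0},{"grip":45,"tx":0,"ty":0,"tz":0.0235,"wx":0,"wy":0,"wz":0},{"grip":45,"tx":0,"ty":0,"tz":0.0235,"wx":0,"wy":0,"wz":0},{"grip":45,"tx":0,"ty":0,"tz":0.0235,"wx":0,"wy":0,"wz":0},{"grip":45,"tx":0,"ty":0,"tz":0,"wx":0,"wy":0,"wz":0},{"grip":45,"tx":0,"ty":0,"tz":0,"wx":0,"wy":0,"wz":0},{"grip":45,"tx":0,"ty":0,"tz":0,"wx":0,"wy":0,"wz":0}]'
python3 - <<'E'
from h import *
c=calibration("wrist");i=camera("wrist");p,R,s=tool();cv2.imwrite("pics/w7.png",i)
print(p,s['tcp_rot']);k,P=rod(i,c,p,R,90,165);print(k,np.polyval(k,[0,.036,.1]));print(np.round(P[::4],4).tolist())
hsv=cv2.cvtColor(i,cv2.COLOR_BGR2HSV)
print([b[2] for b in blob(hsv,(22,150,60),(33,255,255))],[b[2] for b in blob(hsv,(100,100,50),(125,255,255))])
print(np.round(proj(c,p+R@np.array([.0,0,-.0208])),1))
E
```

```text
t: 17.83
ee_pos: [0.4524, 0.111, 0.1596]
tcp_rot: [3.138, 0.145, 0.0]
force: [0.7, 0.1, 0.0]
opening: 0.572
grasp_force: 25.0
t: 18.42
ee_pos: [0.4533, 0.1094, 0.0902]
tcp_rot: [-3.138, -0.145, -0.002]
force: [0.3, -0.3, -0.1]
opening: 0.573
grasp_force: 25.0
[0.45356688 0.10945584 0.09061633] [-3.13799952 -0.14483281 -0.00339922]
[-0.01280915  0.00054073] [ 5.40729610e-04  7.96003753e-05 -7.40184931e-04]
[[0.0752, -0.0004, 45.0], [0.0661, -0.0003, 45.0], [0.0567, -0.0003, 45.0]]
[array([206, 219,  94,  71], dtype=int32)] [array([200,  39, 108,  69], dtype=int32)]
[253.3 255.7]
```

```bash
python3 -m inch '[{"grip":45,"tx":0,"ty":0,"tz":0.0013,"wx":0,"wy":0,"wz":-0.003},{"grip":45,"tx":0.01,"ty":0,"tz":0,"wx":0,"wy":0,"wz":0},{"grip":45,"tx":0.006,"ty":0,"tz":0,"wx":0,"wy":0,"wz":0},{"grip":45,"tx":0.006,"ty":0,"tz":0,"wx":0,"wy":0,"wz":0},{"grip":45,"tx":0.006,"ty":0,"tz":0,"wx":0,"wy":0,"wz":0},{"grip":45,"tx":0.006,"ty":0,"tz":0,"wx":0,"wy":0,"wz":0},{"grip":45,"tx":0.006,"ty":0,"tz":0,"wx":0,"wy":0,"wz":0},{"grip":45,"tx":0,"ty":0,"tz":0,"wx":0,"wy":0,"wz":0}]'
```

```text
t: 19.13
ee_pos: [0.4837, 0.1123, 0.0884]
tcp_rot: [3.137, 0.159, 0.002]
force: [1.4, -1.5, 1.4]
opening: 0.573
grasp_force: 25.0
```

```bash
python3 -m inch '[{"grip":45,"tx":0.007,"ty":0,"tz":0,"wx":0,"wy":0,"wz":0},{"grip":45,"tx":0.007,"ty":0,"tz":0,"wx":0,"wy":0,"wz":0},{"grip":45,"tx":0.007,"ty":0,"tz":0,"wx":0,"wy":0,"wz":0},{"grip":45,"tx":0.007,"ty":0,"tz":0,"wx":0,"wy":0,"wz":0},{"grip":45,"tx":0,"ty":0,"tz":0,"wx":0,"wy":0,"wz":0}]'
```

```text
t: 19.55
ee_pos: [0.5045, 0.1143, 0.0885]
tcp_rot: [3.137, 0.159, 0.001]
force: [0.0, -2.5, 4.5]
opening: 0.573
grasp_force: 25.0
```

```bash
python3 -m inch '[{"grip":45,"tx":0.004,"ty":0.0003,"tz":-0.0006,"wx":0,"wy":0,"wz":0},{"grip":45,"tx":0.003,"ty":0,"tz":0,"wx":0,"wy":0,"wz":0},{"grip":45,"tx":0.002,"ty":0,"tz":0,"wx":0,"wy":0,"wz":0},{"grip":45,"tx":0.002,"ty":0,"tz":0,"wx":0,"wy":0,"wz":0},{"grip":45,"tx":0,"ty":0,"tz":0,"wx":0,"wy":0,"wz":0}]'
```

```text
t: 19.97
ee_pos: [0.512, 0.1152, 0.0886]
tcp_rot: [3.137, 0.16, 0.0]
force: [-2.6, -2.8, 3.1]
opening: 0.574
grasp_force: 25.0
```

```bash
python3 -m inch '[{"grip":45,"tx":0.002,"ty":0,"tz":0,"wx":0,"wy":0,"wz":0},{"grip":45,"tx":0.001,"ty":0,"tz":0,"wx":0,"wy":0,"wz":0},{"grip":45,"tx":0,"ty":0,"tz":0,"wx":0,"wy":0,"wz":0}]'
```

```text
t: 20.22
ee_pos: [0.5141, 0.1154, 0.0886]
tcp_rot: [3.137, 0.16, 0.0]
force: [-3.1, -2.3, 3.8]
opening: 0.571
grasp_force: 25.0
```

```bash
python3 -m inch '[{"grip":45,"tx":0.001,"ty":0,"tz":0,"wx":0,"wy":0,"wz":0},{"grip":45,"tx":0.001,"ty":0,"tz":0,"wx":0,"wy":0,"wz":0},{"grip":45,"tx":0,"ty":0,"tz":0,"wx":0,"wy":0,"wz":0}]'
```

```text
t: 20.47
ee_pos: [0.5156, 0.1155, 0.0886]
tcp_rot: [3.137, 0.16, 0.0]
force: [-3.1, -4.1, 4.6]
opening: 0.573
grasp_force: 25.0
```

```bash
python3 -m inch '[{"grip":45,"tx":0.0015,"ty":0,"tz":0,"wx":0,"wy":0,"wz":0},{"grip":45,"tx":0.0015,"ty":0,"tz":0,"wx":0,"wy":0,"wz":0},{"grip":45,"tx":0,"ty":0,"tz":0,"wx":0,"wy":0,"wz":0}]'
```

```text
t: 20.72
ee_pos: [0.5165, 0.1156, 0.0885]
tcp_rot: [3.137, 0.16, -0.005]
force: [-8.6, -4.5, 8.0]
opening: 0.571
grasp_force: 25.0
```

```bash
python3 -m inch '[{"grip":45,"tx":0.001,"ty":0,"tz":0,"wx":0,"wy":0,"wz":0},{"grip":45,"tx":0.001,"ty":0,"tz":0,"wx":0,"wy":0,"wz":0},{"grip":45,"tx":0,"ty":0,"tz":0,"wx":0,"wy":0,"wz":0}]'
```

```text
t: 20.97
ee_pos: [0.5166, 0.1156, 0.0885]
tcp_rot: [3.137, 0.16, -0.011]
force: [-15.4, -4.0, 10.7]
opening: 0.57
grasp_force: 25.0
```

```bash
python3 - <<'E'
from h import *
i=camera("wrist");cv2.imwrite("pics/w8.png",i);cv2.imwrite("pics/si8.png",camera("side"))
hsv=cv2.cvtColor(i,cv2.COLOR_BGR2HSV)
print([b[2] for b in blob(hsv,(22,150,60),(33,255,255))],[b[2] for b in blob(hsv,(100,100,50),(125,255,255))])
print(hsv[180:300:4,253].tolist())
E
```

```text
[array([206, 241,  94,  49], dtype=int32)] [array([206, 189,  97,  65], dtype=int32)]
[[170, 13, 61], [150, 7, 36], [16, 107, 146], [16, 103, 179], [16, 104, 174], [15, 96, 157], [105, 147, 118], [105, 152, 129], [105, 152, 129], [105, 149, 128], [105, 149, 128], [105, 149, 128], [105, 151, 128], [105, 149, 128], [105, 153, 127], [105, 153, 127], [105, 151, 128], [105, 151, 128], [105, 151, 127], [21, 134, 141], [22, 182, 151], [22, 182, 150], [22, 182, 150], [22, 182, 157], [22, 177, 184], [22, 179, 168], [22, 181, 149], [21, 171, 140], [15, 8, 68], [30, 6, 85]]
```

Yellow is seated against blue (stalled at 15 N, contiguous in the picture). I'll release and go for the cap.

```bash
python3 -m inch '[{"grip":80,"tx":-0.003,"ty":0,"tz":0,"wx":0,"wy":0,"wz":0},{"grip":80,"tx":0,"ty":0,"tz":0,"wx":0,"wy":0,"wz":0},{"grip":80,"tx":0,"ty":0,"tz":0,"wx":0,"wy":0,"wz":0},{"grip":80,"tx":0,"ty":0,"tz":0,"wx":0,"wy":0,"wz":0},{"grip":80,"tx":0,"ty":0,"tz":-0.03,"wx":0,"wy":0,"wz":0},{"grip":80,"tx":0,"ty":0,"tz":-0.035,"wx":0,"wy":0,"wz":0},{"grip":80,"tx":0,"ty":0,"tz":-0.035,"wx":0,"wy":0,"wz":0},{"grip":80,"tx":0,"ty":0,"tz":0,"wx":0,"wy":0,"wz":0}]'
python3 -m inch '[{"grip":80,"tx":0.0034,"ty":0.0403,"tz":0,"wx":0,"wy":0,"wz":0},{"grip":80,"tx":0.0034,"ty":0.0403,"tz":0,"wx":0,"wy":0,"wz":0},{"grip":80,"tx":0.0034,"ty":0.0403,"tz":0,"wx":0,"wy":0,"wz":0},{"grip":80,"tx":0.0034,"ty":0.0403,"tz":0,"wx":0,"wy":0,"wz":0},{"grip":80,"tx":0.0034,"ty":0.0403,"tz":0,"wx":0,"wy":0,"wz":0},{"grip":80,"tx":0.0034,"ty":0.0403,"tz":0,"wx":0,"wy":0,"wz":0},{"grip":80,"tx":0.0034,"ty":0.0403,"tz":0,"wx":0,"wy":0,"wz":0},{"grip":80,"tx":0.0034,"ty":0.0403,"tz":0,"wx":0,"wy":0,"wz":0},{"grip":80,"tx":0.0034,"ty":0.0403,"tz":0,"wx":0,"wy":0,"wz":0},{"grip":80,"tx":0.0034,"ty":0.0403,"tz":0,"wx":0,"wy":0,"wz":0},{"grip":80,"tx":0.0034,"ty":0.0403,"tz":0,"wx":0,"wy":0,"wz":0},{"grip":80,"tx":0,"ty":0,"tz":0,"wx":0,"wy":0,"wz":-0.0306},{"grip":80,"tx":0,"ty":0,"tz":0,"wx":0,"wy":0,"wz":-0.0306},{"grip":80,"tx":0,"ty":0,"tz":0.0345,"wx":0,"wy":0,"wz":0},{"grip":80,"tx":0,"ty":0,"tz":0.0345,"wx":0,"wy":0,"wz":0},{"grip":80,"tx":0,"ty":0,"tz":0.0345,"wx":0,"wy":0,"wz":0},{"grip":80,"tx":0,"ty":0,"tz":0.0345,"wx":0,"wy":0,"wz":0},{"grip":80,"tx":0,"ty":0,"tz":0,"wx":0,"wy":0,"wz":0},{"grip":80,"tx":0,"ty":0,"tz":0,"wx":0,"wy":0,"wz":0},{"grip":80,"tx":0,"ty":0,"tz":0,"wx":0,"wy":0,"wz":0}]'
python3 - <<'E'
from h import *
c=calibration("wrist");i=camera("wrist");p,R,s=tool();print(p,s['tcp_rot'])
cv2.imwrite("pics/w9.png",i)
hsv=cv2.cvtColor(i,cv2.COLOR_BGR2HSV)
for a,ce,st,m in blob(hsv[170:285,185:320],(0,0,0),(180,120,55)):
    st=st+[185,170,0,0];m2=st[0]+st[2]/2;print(a,st,np.round(R.T@(onz(c,m2,st[1]+st[3],.0645)-p),4),np.round(R.T@(onz(c,m2,st[1],.0645)-p),4))
cv2.imwrite("pics/w9c.png",cv2.resize(i[150:290,170:340],None,fx=3,fy=3))
E
```

```text
t: 21.73
ee_pos: [0.5195, 0.1164, 0.1697]
tcp_rot: [-3.136, -0.16, -0.015]
force: [0.8, -0.2, 0.7]
opening: 0.907
grasp_force: 0.0
t: 23.4
ee_pos: [0.5795, -0.2123, 0.0614]
tcp_rot: [3.107, 0.46, 0.002]
force: [0.8, -0.1, 0.7]
opening: 0.911
grasp_force: 0.0
[ 0.57991865 -0.21252349  0.06234474] [3.1059685  0.46032046 0.00460929]
3406 [218 193  72  63] [-0.0097  0.0002 -0.0022] [ 0.0299  0.     -0.0021]
```

View pics/w9c.png

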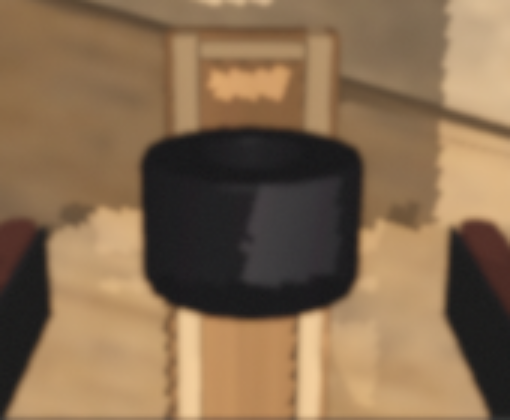

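The crop shows the large black cap centred between the fingers, open end toward the camera (+x). Going down to grip it.

```bash
python3 -m inch '[{"grip":80,"tx":0.002,"ty":0,"tz":0.02,"wx":0,"wy":0,"wz":0},{"grip":80,"tx":0,"ty":0,"tz":0.02,"wx":0,"wy":0,"wz":0},{"grip":80,"tx":0,"ty":0,"tz":0.015,"wx":0,"wy":0,"wz":0},{"grip":80,"tx":0,"ty":0,"tz":0,"wx":0,"wy":0,"wz":0},{"grip":60,"tx":0,"ty":0,"tz":0,"wx":0,"wy":0,"wz":0},{"grip":45,"tx":0,"ty":0,"tz":0,"wx":0,"wy":0,"wz":0},{"grip":45,"tx":0,"ty":0,"tz":0,"wx":0,"wy":0,"wz":0},{"grip":45,"tx":0,"ty":0,"tz":0,"wx":0,"wy":0,"wz":0},{"grip":45,"tx":0,"ty":0,"tz":0,"wx":0,"wy":0,"wz":0},{"grip":45,"tx":0,"ty":0,"tz":0,"wx":0,"wy":0,"wz":0}]' 40
```

```text
t: 24.28
ee_pos: [0.5808, -0.2124, 0.0199]
tcp_rot: [3.106, 0.46, 0.003]
force: [0.5, -2.0, 2.2]
opening: 0.565
grasp_force: 40.0
```

```bash
python3 -m inch '[{"grip":45,"tx":0,"ty":0,"tz":-0.0376,"wx":0,"wy":0,"wz":0},{"grip":45,"tx":0,"ty":0,"tz":-0.0376,"wx":0,"wy":0,"wz":0},{"grip":45,"tx":0,"ty":0,"tz":-0.0376,"wx":0,"wy":0,"wz":0},{"grip":45,"tx":0,"ty":0,"tz":-0.0376,"wx":0,"wy":0,"wz":0},{"grip":45,"tx":0,"ty":0,"tz":-0.0376,"wx":0,"wy":0,"wz":0},{"grip":45,"tx":0,"ty":0,"tz":0,"wx":0,"wy":0,"wz":0.0306},{"grip":45,"tx":0,"ty":0,"tz":0,"wx":0,"wy":0,"wz":0.0306},{"grip":45,"tx":-0.0121,"ty":-0.0404,"tz":0,"wx":0,"wy":0,"wz":0},{"grip":45,"tx":-0.0121,"ty":-0.0404,"tz":0,"wx":0,"wy":0,"wz":0},{"grip":45,"tx":-0.0121,"ty":-0.0404,"tz":0,"wx":0,"wy":0,"wz":0},{"grip":45,"tx":-0.0121,"ty":-0.0404,"tz":0,"wx":0,"wy":0,"wz":0},{"grip":45,"tx":-0.0121,"ty":-0.0404,"tz":0,"wx":0,"wy":0,"wz":0},{"grip":45,"tx":-0.0121,"ty":-0.0404,"tz":0,"wx":0,"wy":0,"wz":0},{"grip":45,"tx":-0.0121,"ty":-0.0404,"tz":0,"wx":0,"wy":0,"wz":0},{"grip":45,"tx":-0.0121,"ty":-0.0404,"tz":0,"wx":0,"wy":0,"wz":0},{"grip":45,"tx":-0.0121,"ty":-0.0404,"tz":0,"wx":0,"wy":0,"wz":0},{"grip":45,"tx":-0.0121,"ty":-0.0404,"tz":0,"wx":0,"wy":0,"wz":0},{"grip":45,"tx":-0.0121,"ty":-0.0404,"tz":0,"wx":0,"wy":0,"wz":0}]' 40
python3 -m inch '[{"grip":45,"tx":0,"ty":0,"tz":0.0235,"wx":0,"wy":0,"wz":0},{"grip":45,"tx":0,"ty":0,"tz":0.0235,"wx":0,"wy":0,"wz":0},{"grip":45,"tx":0,"ty":0,"tz":0.0235,"wx":0,"wy":0,"wz":0},{"grip":45,"tx":0,"ty":0,"tz":0.0235,"wx":0,"wy":0,"wz":0},{"grip":45,"tx":0,"ty":0,"tz":0,"wx":0,"wy":0,"wz":0},{"grip":45,"tx":0,"ty":0,"tz":0,"wx":0,"wy":0,"wz":0},{"grip":45,"tx":0,"ty":0,"tz":0,"wx":0,"wy":0,"wz":0},{"grip":45,"tx":0,"ty":0,"tz":0,"wx":0,"wy":0,"wz":0}]'
python3 - <<'E'
from h import *
c=calibration("wrist");i=camera("wrist");p,R,s=tool();cv2.imwrite("pics/w10.png",i)
print(p,s['tcp_rot']);k,P=rod(i,c,p,R,130,172);print(k,np.polyval(k,[.03,.05]));print(np.round(P,4).tolist())
hsv=cv2.cvtColor(i,cv2.COLOR_BGR2HSV)
Y=blob(hsv,(20,130,60),(33,255,255));B=blob(hsv,(100,100,50),(125,255,255));print([b[2] for b in Y],[b[2] for b in B])
E
```

```text
t: 25.78
ee_pos: [0.446, 0.111, 0.1598]
tcp_rot: [-3.137, -0.16, -0.0]
force: [0.6, 0.8, -0.8]
opening: 0.565
grasp_force: 40.0
t: 26.45
ee_pos: [0.4477, 0.1098, 0.0909]
tcp_rot: [-3.137, -0.16, -0.004]
force: [-0.4, -0.8, -0.8]
opening: 0.566
grasp_force: 40.0
[0.44775398 0.1097878  0.09086069] [-3.13720864 -0.15967043 -0.00374015]
[-0.00511851  0.00143019] [0.00127663 0.00117426]
[[0.052, 0.0012, 41.0], [0.0495, 0.0012, 41.0], [0.047, 0.0012, 41.0]]
[array([205,  94, 107,  63], dtype=int32), array([147, 350, 327,  18], dtype=int32), array([145, 277,  21,  58], dtype=int32)] [array([204,  23, 109,  71], dtype=int32)]
```

View pics/w10.png

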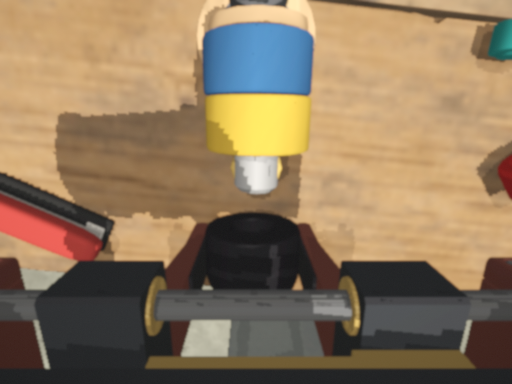

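The view shows disc, blue and yellow contiguous, with the rod tip at (256,190). The cap's open end faces it at (253,225), about 1 mm off to one side. I'll trim and advance.

```bash
python3 -m inch '[{"grip":45,"tx":0.005,"ty":0.0014,"tz":0.0006,"wx":0,"wy":0,"wz":-0.001},{"grip":45,"tx":0.006,"ty":0,"tz":0,"wx":0,"wy":0,"wz":0},{"grip":45,"tx":0.006,"ty":0,"tz":0,"wx":0,"wy":0,"wz":0},{"grip":45,"tx":0.004,"ty":0,"tz":0,"wx":0,"wy":0,"wz":0},{"grip":45,"tx":0.003,"ty":0,"tz":0,"wx":0,"wy":0,"wz":0},{"grip":45,"tx":0,"ty":0,"tz":0,"wx":0,"wy":0,"wz":0}]'
```

```text
t: 27.0
ee_pos: [0.4654, 0.1105, 0.0887]
tcp_rot: [3.137, 0.165, -0.0]
force: [0.3, -0.4, -1.3]
opening: 0.567
grasp_force: 40.0
```

```bash
python3 -m inch '[{"grip":45,"tx":0.003,"ty":0,"tz":0,"wx":0,"wy":0,"wz":0},{"grip":45,"tx":0.003,"ty":0,"tz":0,"wx":0,"wy":0,"wz":0},{"grip":45,"tx":0.003,"ty":0,"tz":0,"wx":0,"wy":0,"wz":0},{"grip":45,"tx":0,"ty":0,"tz":0,"wx":0,"wy":0,"wz":0}]'
```

```text
t: 27.33
ee_pos: [0.4691, 0.111, 0.0882]
tcp_rot: [3.137, 0.165, -0.012]
force: [-11.9, -1.4, 4.0]
opening: 0.565
grasp_force: 40.0
```

The cap touches the tip at 12 N and sits about 2 mm low. I'll back off, raise it and retry.

```bash
python3 -m inch '[{"grip":45,"tx":-0.008,"ty":0,"tz":0,"wx":0,"wy":0,"wz":0},{"grip":45,"tx":0,"ty":0,"tz":-0.0024,"wx":0,"wy":0,"wz":0},{"grip":45,"tx":0,"ty":0,"tz":0,"wx":0,"wy":0,"wz":0},{"grip":45,"tx":0,"ty":0,"tz":0,"wx":0,"wy":0,"wz":0}]'
python3 - <<'E'
from h import *
c=calibration("wrist");i=camera("wrist");p,R,s=tool();cv2.imwrite("pics/w11.png",i)
print(p,s['tcp_rot'],s['force']);hsv=cv2.cvtColor(i,cv2.COLOR_BGR2HSV)
Y=[b[2] for b in blob(hsv,(20,130,60),(33,255,255)) if b[1][1]<200];print(Y)
y=Y[0];v=y[1]+y[3]
for r in range(v,v+50,4):
    g=np.where((hsv[r,215:295,1]<45)&(hsv[r,215:295,2]>90))[0]+215
    if len(g)>8:print(r,g.min(),g.max(),np.round(R.T@(onz(c,(g.min()+g.max())/2,r,.114)-p),4))
m=cv2.inRange(hsv[150:262,180:330],(0,0,0),(180,120,60));n,l,st,ce=cv2.connectedComponentsWithStats(m);print(st[1:][st[1:,4]>300])
E
```

```text
t: 27.67
ee_pos: [0.4662, 0.1107, 0.091]
tcp_rot: [-3.137, -0.165, -0.002]
force: [0.6, -1.1, -0.1]
opening: 0.565
grasp_force: 40.0
[0.4660869  0.11065062 0.09091936] [-3.13720419e+00 -1.64774285e-01 -1.48157481e-03] [ 0.24638497  0.43022914 -0.30579214]
[array([205, 137, 103,  72], dtype=int32)]
209 234 273 [ 0.0274 -0.     -0.0231]
213 234 273 [ 0.0253 -0.     -0.0231]
217 234 274 [ 0.0231  0.0002 -0.0231]
221 235 272 [ 0.021  -0.     -0.0231]
225 240 269 [ 0.0188  0.0005 -0.0231]
[[  14   66  117   46 3970]]
```

Lateral alignment is now 0.0 mm. Advancing again.

```bash
python3 -m inch '[{"grip":45,"tx":0.003,"ty":0,"tz":0,"wx":0,"wy":0,"wz":0},{"grip":45,"tx":0.003,"ty":0,"tz":0,"wx":0,"wy":0,"wz":0},{"grip":45,"tx":0.003,"ty":0,"tz":0,"wx":0,"wy":0,"wz":0},{"grip":45,"tx":0,"ty":0,"tz":0,"wx":0,"wy":0,"wz":0}]'
```

```text
t: 28.05
ee_pos: [0.473, 0.1111, 0.0908]
tcp_rot: [3.137, 0.164, 0.001]
force: [-0.0, -0.8, 1.1]
opening: 0.57
grasp_force: 40.0
```

```bash
python3 -m inch '[{"grip":45,"tx":0.002,"ty":0,"tz":0,"wx":0,"wy":0,"wz":0},{"grip":45,"tx":0.001,"ty":0,"tz":0,"wx":0,"wy":0,"wz":0},{"grip":45,"tx":0,"ty":0,"tz":0,"wx":0,"wy":0,"wz":0}]'
```

```text
t: 28.3
ee_pos: [0.4748, 0.1113, 0.0908]
tcp_rot: [3.137, 0.164, -0.0]
force: [-1.3, -2.4, 2.7]
opening: 0.568
grasp_force: 40.0
```

It's past the tip and entering.

```bash
python3 -m inch '[{"grip":45,"tx":0.002,"ty":0,"tz":0,"wx":0,"wy":0,"wz":0},{"grip":45,"tx":0.002,"ty":0,"tz":0,"wx":0,"wy":0,"wz":0},{"grip":45,"tx":0.002,"ty":0,"tz":0,"wx":0,"wy":0,"wz":0},{"grip":45,"tx":0,"ty":0,"tz":0,"wx":0,"wy":0,"wz":0}]'
```

```text
t: 28.63
ee_pos: [0.479, 0.1117, 0.0907]
tcp_rot: [3.137, 0.164, -0.001]
force: [-2.5, -2.8, 2.2]
opening: 0.569
grasp_force: 40.0
```

```bash
python3 -m inch '[{"grip":45,"tx":0.002,"ty":0,"tz":0,"wx":0,"wy":0,"wz":0},{"grip":45,"tx":0.002,"ty":0,"tz":0,"wx":0,"wy":0,"wz":0},{"grip":45,"tx":0.002,"ty":0,"tz":0,"wx":0,"wy":0,"wz":0},{"grip":45,"tx":0,"ty":0,"tz":0,"wx":0,"wy":0,"wz":0}]'
```

```text
t: 28.97
ee_pos: [0.4835, 0.1121, 0.0907]
tcp_rot: [3.136, 0.164, -0.001]
force: [-3.1, -3.7, 3.7]
opening: 0.567
grasp_force: 40.0
```

```bash
python3 -m inch '[{"grip":45,"tx":0.002,"ty":0,"tz":0,"wx":0,"wy":0,"wz":0},{"grip":45,"tx":0.002,"ty":0,"tz":0,"wx":0,"wy":0,"wz":0},{"grip":45,"tx":0,"ty":0,"tz":0,"wx":0,"wy":0,"wz":0}]'
```

```text
t: 29.22
ee_pos: [0.4865, 0.1124, 0.0907]
tcp_rot: [3.136, 0.164, -0.001]
force: [-3.0, -5.1, 2.8]
opening: 0.567
grasp_force: 40.0
```

```bash
python3 -m inch '[{"grip":45,"tx":0.0015,"ty":0,"tz":0,"wx":0,"wy":0,"wz":0},{"grip":45,"tx":0.0015,"ty":0,"tz":0,"wx":0,"wy":0,"wz":0},{"grip":45,"tx":0,"ty":0,"tz":0,"wx":0,"wy":0,"wz":0}]'
```

```text
t: 29.47
ee_pos: [0.4875, 0.1125, 0.0906]
tcp_rot: [3.136, 0.164, -0.006]
force: [-7.8, -4.6, 6.4]
opening: 0.567
grasp_force: 40.0
```

```bash
python3 -m inch '[{"grip":45,"tx":0.0015,"ty":0,"tz":0,"wx":0,"wy":0,"wz":0},{"grip":45,"tx":0,"ty":0,"tz":0,"wx":0,"wy":0,"wz":0}]'
```

```text
t: 29.63
ee_pos: [0.4875, 0.1125, 0.0905]
tcp_rot: [3.136, 0.164, -0.01]
force: [-13.0, -5.2, 8.7]
opening: 0.568
grasp_force: 40.0
```

```bash
python3 -m inch '[{"grip":45,"tx":0.001,"ty":0,"tz":0,"wx":0,"wy":0,"wz":0},{"grip":45,"tx":0,"ty":0,"tz":0,"wx":0,"wy":0,"wz":0}]'
```

```text
t: 29.8
ee_pos: [0.4876, 0.1125, 0.0905]
tcp_rot: [3.136, 0.164, -0.013]
force: [-16.4, -5.2, 8.7]
opening: 0.565
grasp_force: 40.1
```

```bash
python3 -m inch '[{"grip":45,"tx":0.0015,"ty":0,"tz":0,"wx":0,"wy":0,"wz":0},{"grip":45,"tx":0,"ty":0,"tz":0,"wx":0,"wy":0,"wz":0}]'
python3 -m inch '[{"grip":80,"tx":-0.004,"ty":0,"tz":0,"wx":0,"wy":0,"wz":0},{"grip":80,"tx":0,"ty":0,"tz":0,"wx":0,"wy":0,"wz":0},{"grip":80,"tx":0,"ty":0,"tz":0,"wx":0,"wy":0,"wz":0},{"grip":80,"tx":0,"ty":0,"tz":0,"wx":0,"wy":0,"wz":0},{"grip":80,"tx":0,"ty":0,"tz":-0.03,"wx":0,"wy":0,"wz":0},{"grip":80,"tx":0,"ty":0,"tz":-0.035,"wx":0,"wy":0,"wz":0},{"grip":80,"tx":0,"ty":0,"tz":-0.035,"wx":0,"wy":0,"wz":0},{"grip":80,"tx":0,"ty":0,"tz":-0.02,"wx":0,"wy":0,"wz":0},{"grip":80,"tx":0,"ty":0,"tz":0,"wx":0,"wy":0,"wz":0},{"grip":80,"tx":0,"ty":0,"tz":0,"wx":0,"wy":0,"wz":0}]'
python3 - <<'E'
from h import *
import numpy as np
c=calibration("wrist");w=camera("wrist");s=camera("side");p,R,st=tool();print(p,st['force'])
a=cv2.resize(w[0:300,130:380],None,fx=1.6,fy=1.6);b=cv2.resize(s[150:230,215:295],None,fx=4,fy=4)
im=np.zeros((480,740,3),np.uint8);im[:480,:400]=a[:480];im[:320,400:720]=b;cv2.imwrite("pics/end.png",im)
hsv=cv2.cvtColor(w,cv2.COLOR_BGR2HSV)
Y=[x for x in blob(hsv,(20,130,60),(33,255,255)) if 220<x[1][0]<290][0];B=[x for x in blob(hsv,(100,100,50),(125,255,255)) if 220<x[1][0]<290][0]
u=int(Y[1][0]);print(u,Y[2],B[2])
col=hsv[:300,u];cls=['B' if 100<=h<=125 and S>100 else 'Y' if 18<=h<=33 and S>120 else 'k' if V<70 else '.' for h,S,V in col.astype(int)];print(''.join(cls))
import itertools
v=0
for k,g in itertools.groupby(cls):
    n=len(list(g))
    if k in'BYk' and n>5: print(k,v,v+n,[np.round((R.T@(onz(c,u,x,.135)-p))[0],4) for x in(v,v+n)])
    v+=n
E
```

```text
t: 29.97
ee_pos: [0.4876, 0.1125, 0.0904]
tcp_rot: [3.136, 0.164, -0.017]
force: [-22.1, -6.2, 11.3]
opening: 0.567
grasp_force: 40.1
t: 30.8
ee_pos: [0.4895, 0.1133, 0.181]
tcp_rot: [-3.137, -0.165, -0.003]
force: [0.7, 1.0, -0.6]
opening: 0.91
grasp_force: 0.0
[0.48844402 0.11306529 0.17879097] [-0.21788647 -0.19129653 -0.80258353]
253 [224 158  61  37] [224 126  61  34]
................................................................................................................kk.............BBBBBBBBBBBBBBBBBBBBBBBBBBBBBBBBB..YYYYYYYYYYYYYYYYYYYYYYYYYYYYYYYYY.kkkkkkkkkkkkkkkkkkkkkkkkkkkkkkkkkk............................................................kkkk......
B 127 160 [np.float64(0.0656), np.float64(0.0423)]
Y 162 195 [np.float64(0.0409), np.float64(0.0161)]
k 196 230 [np.float64(0.0153), np.float64(-0.0121)]
```

View pics/end.png

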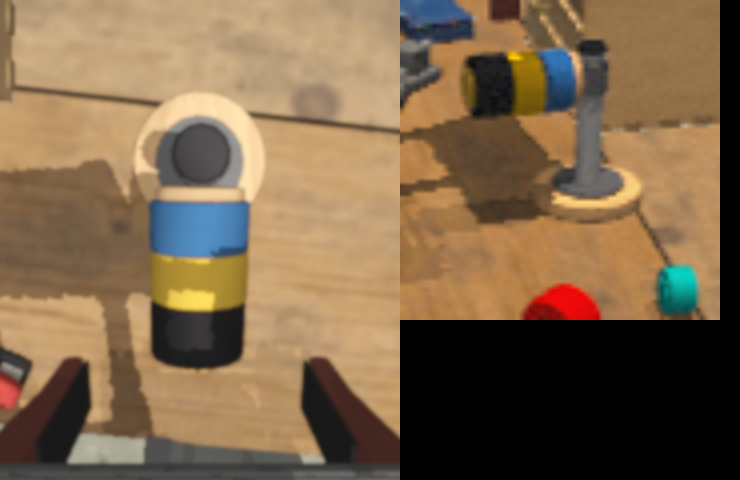

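Both views show disc, blue (198,228), yellow (198,280) and cap (198,335) touching with no gaps, and the gripper is clear. Handing in.

```bash
python3 -c "
from station import ticket
print(ticket.close_job())"
```

```text
the job is handed in; nothing more can be done
None
```

Blue, yellow and the black cap are threaded on in that order and pushed fully home; the hardest push was about 22 N along the rod (25–26 N in total), and the job was handed in at about 31 s with the gripper clear.

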